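Clamp the air cylinder in the bench cradle

TASK

Clamp the longer of the two air cylinders in the bench cradle. Lift the cradle's sprung bar by its upright black grip and turn it well aside, lay the cylinder's round barrel in the two V rests with its square ends outside them, then lift the bar again, bring it back square across the barrel, and let it down so that it holds the barrel.

Things in the scene. Friction and masses are not known exactly. Their poses are not given: they have to be found in the camera images.
- cradle: Fixed plywood board, 12 mm thick, with two steel V rests for a barrel along its x. Origin: bench surface midway between the rests, z up. Rests 12 mm thick at x = -31 and +31 mm; V's 51 mm wide at their 46 mm high tops, centring a barrel laid within 12 mm. Seated axis: 40 mm above origin. Bar's post at y = +80 mm. A sign on two laths stands left of the robot's way here: do not swing left of it.
- long_cylinder: The longer of two air cylinders (other: 40 mm barrel): aluminium barrel 28 mm in diameter, 96 mm long between grey square caps 34 x 34 x 12 mm; a 10 mm rod sticks 15 mm out at +x. Origin: middle of the barrel's axis, x along it. Lies flat on a wooden riser 150 x 40 mm, 90 high, origin 107 mm above the bench. 0.17 to 0.33 kg. Grasp across the barrel's middle. Either way round fits.
- bar_turn (a joint): Turn of the clamp bar about its upright post, rad, counter-clockwise from above, -1.7 to 1.7; 0 = square across the cradle, from the post along the cradle's -y. It starts between -0.5 and 0.5, may be turned aside either way (1.4 leaves room for a gripper at the rests) and stays where turned. Steel bar 12 mm wide, 8 thick, reaching 98 mm from the post; rubber pad under it at 80 mm.
- bar_grip (a point): Grasp point in the bar's upright black grip, on the post's axis. Blade 14 mm thick, 44 along the bar (y), 28 high; point 16 mm above the bar's top, 12 below the blade's top; bar reaches to -y, z up. Heights over bench: 76 mm fully down, 82 resting on a seated barrel. Lifts up to 45 mm against a spring (6 to 10 N), springs down when let go; lift 30 mm or more to pass over a seated cylinder.

How it is judged:
By the outcome, as a careful person would: the job done as asked, in the order asked, and still so for the second after the job is handed in, with the robot touching nothing.
It also fails if it takes over 54 s, if anything falls off the work surface, if the arm or the gripper's body presses on something with over 40 N, if the wrist force passes 120 N, or if a joint passes its speed limit or range.

ROBOT

A 6-joint arm with a two-finger parallel gripper is mounted at the origin on a cart in front of the work surface, level with it; the furniture and walls round the work are solid. World frame = base frame: x ahead of the robot, y to its left, z up, the work surface at z = 0. Lengths are in m, angles in rad, forces in N, time in s.
With the tool pointing down it reaches from about 0.325 to 0.925 m from the base axis. Payload 3.1 kg.
Tool frame: the origin (TCP) lies between the finger pads; the fingertips stand 17 mm ahead of it and the grasp point (between the pads) lies 2 mm behind it; z points along the fingers, y is the line along which they close (so a half turn about z gives the same grasp; the last joint's range is limited). The gripper opens to 85 mm and grips with 20 to 120 N. Pads are 22 mm wide; open, the fingers measure 114 mm over their backs; the gripper's body (76 mm by 85 mm) begins 54 mm behind the grasp point. The pads swing forward as they close: fully open they stand 13 mm farther back than shut.
Start: joints at [-1.255, 0.217, 1.613, -0, 1.311, -0.112], TCP at [0.259, -0.569, 0.248] pointing down, gripper open.
Joint ranges: [-2.75, 2.75], [-0.78, 2.1], [0.31, 2.55], [-1.13, 4.27], [0.13, 2.63], [-2.58, 2.58]. Speed limits (rad/s): [2.79, 2.79, 3.14, 3.14, 3.14, 3.14].

INTERFACE

Orientations are given as a 3x3 rotation matrix whose columns are the frame's x, y, z axes.
In Python, from cell import r, cams gives the robot as it stands.
- The arm moves only by the tool jog_arm, never from a script. Its argument "rows" is one flat list of numbers, 5 for each row, row after row: the closure, from -1 (fully open) to 1 (shut), then the shift along the tool's x, y, z in m, then the turn about the tool's z in rad. A call has 1 to 12 rows; each row is the pose to reach, as a shift and turn from the pose commanded when the call began, along the tool's axes at that moment; what a row does not reach only later rows make up. A row lasts 1/10 s, in which the tool goes at most 50 mm and 8.59 degrees, less where a joint would pass 70% of its speed; a pose out of reach is approached as far as the arm can. A call with a gripper value outside its range is refused whole. The fingers move at their own pace and stop on an object; "force" is the grip in N (left out, the last holds). Time passes only in rows, so rows that repeat a pose let the fingers close. It gives the time, the measured TCP pose, the force, the opening and the grip force at its end, in the units of the state.
- r.sense(): the state, without advancing time (a new reading comes with each control period).
- cams.get_image(name): name is "scene" or "top" or "wrist"; returns a dict with "image" (400x640x3 uint8, red, green, blue), "mtx" (3x3 intrinsics, pixels), "extrinsics" (4x4, takes a point from camera to world coordinates). Camera axes: x right, y up, looking along -z (the intrinsics and any distortion apply to the point x, -y, -z); pixel columns grow to the right and rows downward; lengths in m; the calibration is good to about 2 mm. A picture is of the moment at which its call begins. There is no depth.
- r.hand_in(): hands the job in; it is judged then, once.
The state is a dict: "clock": time; "joints": joint angles; "joint_velocities": joint speeds; "joint_torque": joint torques, N m; "position": TCP position; "tool_rot": TCP orientation; "force": force on the tool from outside, world axes, zero at the start; "wrist_torque": the same for the moment, N m; "width": finger opening in m; "grip_force": force on a finger pad.
Only numpy, scipy, OpenCV 4.12 (cv2) and the standard library are available. Lean on these libraries where they do the work, as an engineer would, in place of code of your own. Each camera call takes 0.05 s, during which the arm holds its last target. There are 200 camera calls.

## Working session

There is one attempt and no reset: what is moved stays moved. The work goes in short steps, Python scripts to look and compute and a tool call to move; the robot and the scene stay as the last step left them, time stands still between calls to the robot, and variables do not carry over. Pictures are saved under pics/ and viewed, at most 10 in all, crops included, and the job is handed in when it is done.

Besides the shell and the picture viewer there is one more tool, called after "Call:" by a JSON object that holds its "op" and its "data", one argument or row to a line. jog_arm: Moves the arm, as the interface text tells. Its arguments: {"type":"object","properties":{"rows":{"type":"array","items":{"type":"number"}},"force":{"type":"number"}},"required":["rows"]}

```bash
mkdir -p pics; ls; python3 - <<'E'
from cell import r,cams
import cv2,numpy as np,pickle
d={}
for n in ["scene","top","wrist"]:
    c=cams.get_image(n); d[n]=c; cv2.imwrite(f"pics/{n}0.png",c["image"][:,:,::-1])
    print(n,np.round(c["mtx"],1).tolist(),np.round(c["extrinsics"],3).tolist(),[k for k in c])
pickle.dump(d,open("d0.pkl","wb"))
s=r.sense();print(s["clock"],s["position"],s["tool_rot"],s["width"],s["force"])
E
```

```text
pics
scene [[460.3, 0.0, 316.4], [0.0, 460.3, 206.3], [0.0, 0.0, 1.0]] [[0.717, 0.425, -0.553, -0.137], [-0.697, 0.417, -0.583, -0.915], [-0.018, 0.804, 0.595, 0.609], [0.0, 0.0, 0.0, 1.0]] ['image', 'mtx', 'extrinsics']
top [[393.6, 0.0, 320.8], [0.0, 393.6, 196.9], [0.0, 0.0, 1.0]] [[0.027, 0.984, -0.174, 0.192], [-0.999, 0.022, -0.03, -0.431], [-0.026, 0.175, 0.984, 0.932], [0.0, 0.0, 0.0, 1.0]] ['image', 'mtx', 'extrinsics']
wrist [[300.3, 0.0, 317.4], [0.0, 300.3, 202.7], [0.0, 0.0, 1.0]] [[0.415, 0.878, 0.239, 0.32], [-0.91, 0.401, 0.107, -0.541], [-0.002, -0.262, 0.965, 0.373], [0.0, 0.0, 0.0, 1.0]] ['image', 'mtx', 'extrinsics']
0.15 [ 0.25910655 -0.56806449  0.24722852] [[ 9.09892520e-01  4.14843590e-01 -6.30013314e-04]
 [ 4.14844023e-01 -9.09890662e-01  1.84941545e-03]
 [ 1.93974916e-04 -1.94412655e-03 -9.99998091e-01]] 0.08539013247849035 [-0.04284821  0.28056468  0.50051809]
```

View pics/scene0.png

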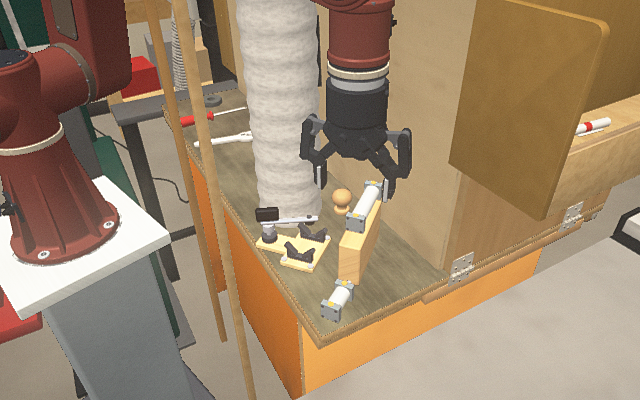

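View pics/top0.png

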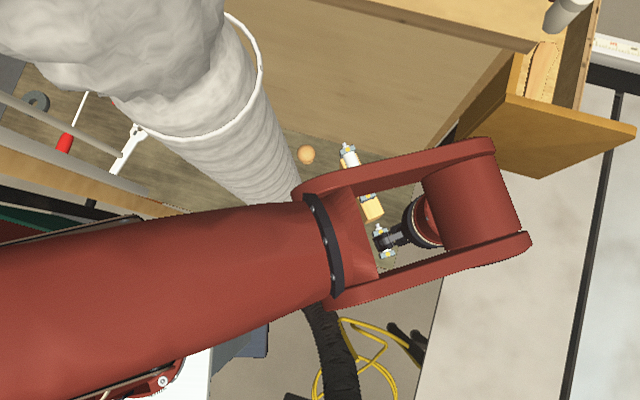

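The scene view shows the riser with the long cylinder at about (366,205), the cradle at (292,245) with its black grip at (267,214), and the short cylinder at (338,300). A white duct stands behind the cradle. In the top view the arm hides most of this.

```bash
python3 - <<'E'
import cv2
i=cv2.imread("pics/scene0.png")[170:330,230:430]
cv2.imwrite("pics/c0.png",cv2.resize(i,None,fx=3.75,fy=3.75,interpolation=cv2.INTER_CUBIC)[:600,:750])
E
```

```text
(no output)
```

View pics/c0.png

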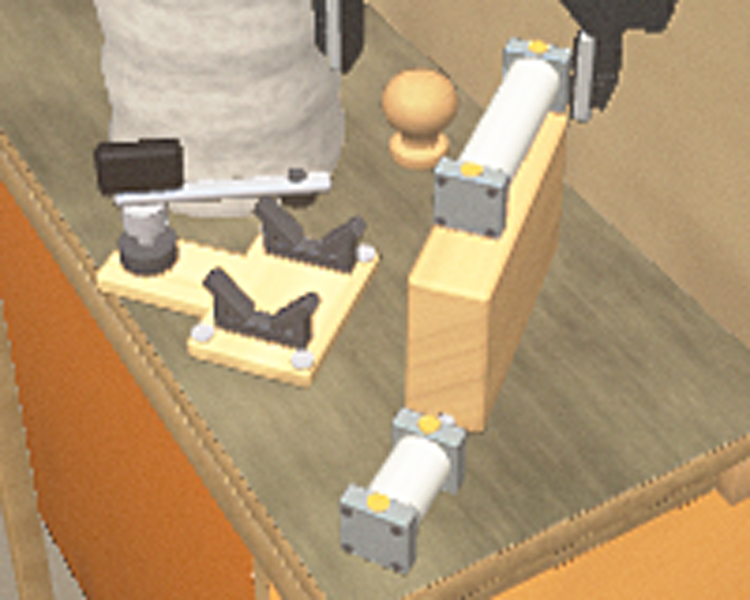

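View pics/wrist0.png

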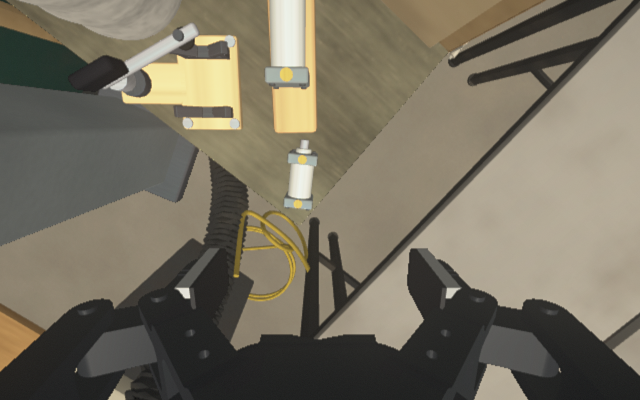

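The wrist view shows the cradle board with screws at about (232,42), (236,124) and (187,124). The grip is at (97,75), the bar tip at (195,28), and the near cap of the long cylinder at (287,75). I'll cast rays from these pixels.

```bash
cat > h.py <<'E'
import numpy as np
def ray(c,u,v):
    K=c["mtx"];E=c["extrinsics"]
    d=np.array([(u-K[0,2])/K[0,0],-(v-K[1,2])/K[1,1],-1]); return E[:3,3],E[:3,:3]@d
def onz(c,u,v,z):
    o,d=ray(c,u,v); return o+d*(z-o[2])/d[2]
def tri(ps):
    A=0;b=0
    for c,u,v in ps:
        o,d=ray(c,u,v);d=d/np.linalg.norm(d);P=np.eye(3)-np.outer(d,d);A=A+P;b=b+P@o
    return np.linalg.solve(A,b)
def proj(c,p):
    E=c["extrinsics"];q=E[:3,:3].T@(np.asarray(p)-E[:3,3]);K=c["mtx"]
    return K[0,0]*q[0]/-q[2]+K[0,2],K[1,1]*-q[1]/-q[2]+K[1,2]
E
python3 - <<'E'
import pickle,numpy as np,cv2
from h import *
d=pickle.load(open("d0.pkl","rb"));w,s=d["wrist"],d["scene"]
np.set_printoptions(precision=4,suppress=True)
def S(x,y): return x/3.75+230-.4,y/3.75+170-.4
for n,wp,sp,z in [("scrA",(236.5,124),S(303,358),.014),("scrB",(187,124),S(203,332),.014),("scrC",(232,42),S(367,253),.014),
  ("grip",(97,75),S(140,165),.076),("barscrew",(179,34),S(297,175),.062),("cap1yellow",(287,75),S(473,169),.125)]:
    print(n,onz(w,*wp,z),onz(s,*sp,z),tri([(w,*wp),(s,*sp)]))
print("cap2 yellow",onz(s,*S(539,47),.125))
# masks in wrist image
im=w["image"].astype(int); hsv=cv2.cvtColor(w["image"],cv2.COLOR_RGB2HSV)
m=((hsv[...,0]>20)&(hsv[...,0]<32)&(hsv[...,1]>150)&(hsv[...,2]>170)).astype(np.uint8)
n,l,st,ce=cv2.connectedComponentsWithStats(m)
print([(st[i].tolist(),ce[i].round(1).tolist()) for i in range(1,n) if st[i,4]>25])
m=(w["image"].max(2)<60).astype(np.uint8);m[130:]=0
n,l,st,ce=cv2.connectedComponentsWithStats(m)
print([(st[i].tolist(),ce[i].round(1).tolist()) for i in range(1,n) if st[i,4]>25])
E
```

```text
scrA [ 0.2783 -0.4564  0.014 ] [ 0.281  -0.4544  0.014 ] [ 0.2786 -0.4571  0.0174]
scrB [ 0.2545 -0.4043  0.014 ] [ 0.2584 -0.405   0.014 ] [ 0.2558 -0.4068  0.0177]
scrC [ 0.3568 -0.422   0.014 ] [ 0.3601 -0.4206  0.014 ] [ 0.3565 -0.4236  0.0181]
grip [ 0.2732 -0.3391  0.076 ] [ 0.2762 -0.3411  0.076 ] [ 0.2742 -0.3425  0.0788]
barscrew [ 0.3377 -0.3906  0.062 ] [ 0.3389 -0.3909  0.062 ] [ 0.3378 -0.3915  0.0631]
cap1yellow [ 0.3413 -0.505   0.125 ] [ 0.3439 -0.5056  0.125 ] [ 0.3418 -0.506   0.1266]
cap2 yellow [ 0.4426 -0.4618  0.125 ]
[([248, 213, 53, 44, 141], [275.3, 231.2]), ([247, 227, 16, 6, 49], [254.4, 229.2]), ([266, 235, 29, 64, 194], [285.2, 263.8]), ([243, 247, 32, 3, 36], [257.8, 248.1])]
[([449, 0, 164, 66, 2048], [530.3, 26.8]), ([470, 0, 170, 130, 2374], [548.4, 63.1]), ([0, 27, 128, 68, 5133], [52.0, 65.1])]
```

```bash
python3 - <<'E'
import pickle,numpy as np
from h import *
np.set_printoptions(precision=3,suppress=True)
d=pickle.load(open("d0.pkl","rb"));s=d["scene"];w=d["wrist"];t=d["top"]
print("duct front bottom",onz(s,290,226,0),"right low",onz(s,318,210,0))
print("wrist duct edge",[onz(w,*p,0)for p in [(180,5),(150,30),(100,38)]])
# scene edges of duct at rows; direction planes: horizontal bearing
for px in [(258,200),(321,200),(240,50),(318,50)]:
    o,v=ray(s,*px); print(px,o,v)
for px in [(265,190),(298,175),(148,135),(262,60)]:
    print("top",px,onz(t,*px,0),onz(t,*px,.5))
print("laths",[onz(s,*p,0) for p in [(222,340),(255,398)]])
E
```

```text
duct front bottom [ 0.342 -0.328  0.   ] right low [ 0.422 -0.33   0.   ]
wrist duct edge [array([ 0.369, -0.353,  0.   ]), array([ 0.332, -0.33 ,  0.   ]), array([ 0.301, -0.281,  0.   ])]
(258, 200) [-0.137 -0.915  0.609] [ 0.468  0.678 -0.582]
(321, 200) [-0.137 -0.915  0.609] [ 0.566  0.582 -0.584]
(240, 50) [-0.137 -0.915  0.609] [ 0.578  0.841 -0.319]
(318, 50) [-0.137 -0.915  0.609] [ 0.7    0.723 -0.322]
top (265, 190) [ 0.37  -0.267  0.   ] [ 0.274 -0.355  0.5  ]
top (298, 175) [ 0.409 -0.345  0.   ] [ 0.292 -0.391  0.5  ]
top (148, 135) [0.504 0.035 0.   ] [ 0.336 -0.215  0.5  ]
top (262, 60) [ 0.711 -0.241  0.   ] [ 0.432 -0.343  0.5  ]
laths [array([ 0.072, -0.468,  0.   ]), array([ 0.047, -0.584,  0.   ])]
```

```bash
python3 - <<'E'
import pickle,numpy as np
from h import *
np.set_printoptions(precision=0,suppress=True)
d=pickle.load(open("d0.pkl","rb"));s=d["scene"];w=d["wrist"];t=d["top"]
p=np.array([.951,.311,0])
for h in (.4,.45,.5,.55,.6):
    P=np.array([.259,-.569,h]); print(h,np.array([proj(t,P),proj(t,P+.06*p),proj(t,P-.06*p)]).ravel(),np.array(proj(s,P)))
    C=np.array([.387,-.274,h]); print("  duct",np.array([proj(t,C),proj(t,C+[.07,0,0]),proj(t,C-[0,.07,0])]).ravel(),np.array(proj(s,C)))
for h in (0,.1,.2,.3): 
    C=np.array([.387,-.274,h]); print(h,"  duct",np.array([proj(t,C),proj(t,C+[.07,0,0]),proj(t,C-[0,.07,0])]).ravel(),np.array(proj(s,C)))
E
```

```text
0.4 [435. 219. 420. 177. 450. 262.] [355.  85.]
  duct [224. 125. 228.  79. 273. 126.] [277.  19.]
0.45 [445. 214. 429. 168. 462. 262.] [357.  42.]
  duct [214. 111. 218.  62. 268. 112.] [275. -13.]
0.5 [458. 208. 440. 157. 478. 261.] [359.  -6.]
  duct [202.  95. 206.  40. 261.  96.] [273. -48.]
0.55 [475. 201. 453. 144. 497. 260.] [360. -61.]
  duct [186.  74. 192.  14. 252.  75.] [270. -85.]
0.6 [496. 191. 471. 126. 522. 259.] [ 363. -123.]
  duct [167.  48. 174. -19. 242.  49.] [ 267. -126.]
0   duct [268. 183. 270. 155. 297. 184.] [289. 206.]
0.1   duct [261. 174. 263. 143. 293. 174.] [287. 168.]
0.2   duct [252. 162. 254. 127. 288. 162.] [284. 125.]
0.3   duct [240. 146. 243. 107. 282. 147.] [281.  75.]
```

```bash
python3 - <<'E'
import cv2
i=cv2.imread("pics/top0.png")[0:300,130:550]
cv2.imwrite("pics/c1.png",cv2.resize(i,None,fx=1.9,fy=1.9,interpolation=cv2.INTER_CUBIC))
E
```

```text
(no output)
```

View pics/c1.png

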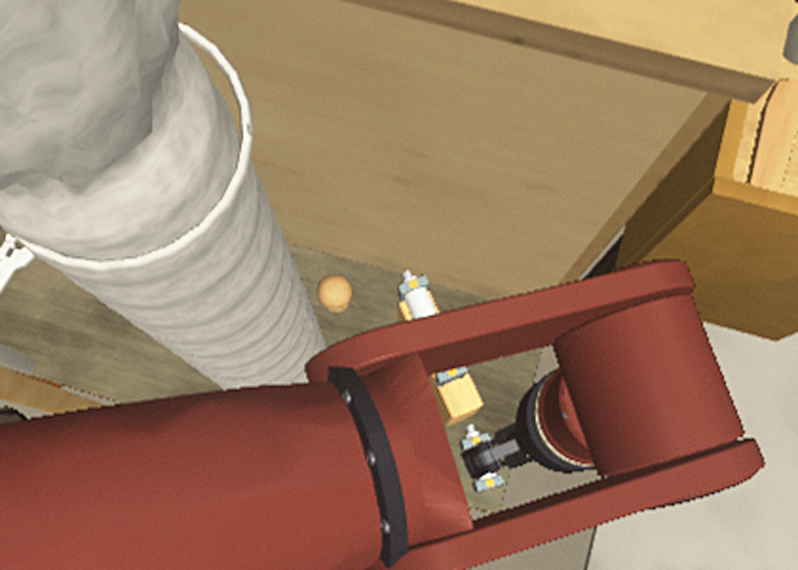

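```bash
python3 - <<'E'
import pickle,numpy as np
from h import *
np.set_printoptions(precision=3,suppress=True)
d=pickle.load(open("d0.pkl","rb"));s=d["scene"];t=d["top"]
def hb(c,u,v):
    o,q=ray(c,u,v); return o[:2],q[:2]/np.linalg.norm(q[:2])
for sp in [(203,200),(222,200)]:
  for tp in [(60,120),(60,185)]:
    o1,a=hb(s,*sp);o2,b=hb(t,*tp)
    k=np.linalg.solve(np.c_[a,-b],o2-o1);print(sp,tp,o1+k[0]*a)
E
```

```text
(203, 200) (60, 120) [18.305 35.817]
(203, 200) (60, 185) [ 0.289 -0.066]
(222, 200) (60, 120) [0.642 0.469]
(222, 200) (60, 185) [ 0.243 -0.24 ]
```

The crop shows the round duct, a bin with a white rim at about (262,60) in the full top view. The fork's outer corners are at about (495,140) and (530,240). Next I'll locate the sign's laths.

```bash
python3 - <<'E'
import cv2,numpy as np
a=cv2.imread("pics/top0.png")[60:260,0:200]
b=cv2.imread("pics/scene0.png")[0:400,130:300]
a=cv2.resize(a,(400,400),interpolation=cv2.INTER_CUBIC)
A=np.zeros((600,798,3),np.uint8);A[:400,:400]=a
A[:, 405:405+255]=cv2.resize(b,(255,600),interpolation=cv2.INTER_CUBIC)
cv2.imwrite("pics/c2.png",A)
E
```

```text
(no output)
```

View pics/c2.png

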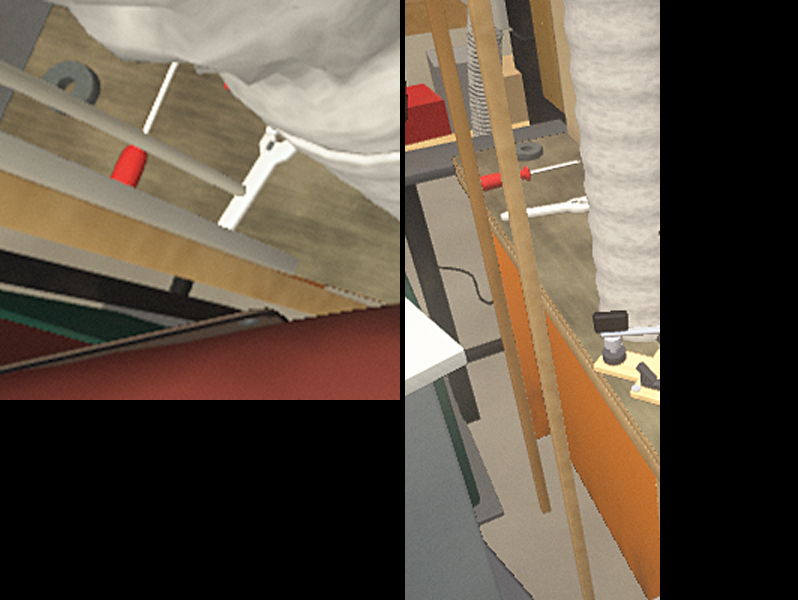

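```bash
python3 - <<'E'
import pickle,numpy as np
from h import *
np.set_printoptions(precision=3,suppress=True)
d=pickle.load(open("d0.pkl","rb"));s=d["scene"];t=d["top"]
def hb(c,u,v):
    o,q=ray(c,u,v); return o[:2],q[:2]/np.linalg.norm(q[:2])
for sp in [(189,167),(223,341),(207,167),(253,398)]:
  print(sp,hb(s,*sp)[1],onz(s,*sp,-.6)[:2],onz(s,*sp,-.75)[:2],onz(s,*sp,-.9)[:2])
  for tp in [(50,168),(50,180),(150,195),(150,205)]:
    o1,a=hb(s,*sp);o2,b=hb(t,*tp)
    k=np.linalg.solve(np.c_[a,-b],o2-o1);print("   ",tp,o1+k[0]*a)
E
```

```text
(189, 167) [0.434 0.901] [0.769 0.968] [0.882 1.201] [0.994 1.435]
    (50, 168) [0.375 0.148]
    (50, 180) [0.319 0.032]
    (150, 195) [0.474 0.355]
    (150, 205) [0.359 0.115]
(223, 341) [0.425 0.905] [ 0.277 -0.033] [0.329 0.077] [0.38  0.186]
    (50, 168) [0.401 0.23 ]
    (50, 180) [0.334 0.089]
    (150, 195) [0.523 0.492]
    (150, 205) [0.381 0.189]
(207, 167) [0.471 0.882] [0.833 0.902] [0.953 1.128] [1.073 1.353]
    (50, 168) [ 0.294 -0.108]
    (50, 180) [ 0.266 -0.16 ]
    (150, 195) [ 0.337 -0.028]
    (150, 205) [ 0.286 -0.123]
(253, 398) [0.48  0.877] [ 0.225 -0.255] [ 0.27  -0.173] [ 0.314 -0.091]
    (50, 168) [ 0.278 -0.158]
    (50, 180) [ 0.255 -0.199]
    (150, 195) [ 0.313 -0.094]
    (150, 205) [ 0.272 -0.169]
```

The laths stand on the floor near (0.27,-0.16) and (0.33,0.08), left of the grip. The bin is centred near (0.387,-0.274) with a radius of about 0.07, so the bar has to turn clockwise (negative). I'll stage away from the bin first.

Call:
{"op": "jog_arm", "data": {
  "rows": [0.2, 0.05, -0.19, 0.03, -1.8, 0.2, 0.05, -0.19, 0.03, -1.8, 0.2, 0.05, -0.19, 0.09, -1.8, 0.2, 0.05, -0.19, 0.09, -1.8, 0.2, 0.05, -0.19, 0.09, -1.8, 0.2, 0.05, -0.19, 0.09, -1.8, 0.2, 0.05, -0.19, 0.09, -1.8, 0.2, 0.05, -0.19, 0.09, -1.8, 0.2, 0.05, -0.19, 0.09, -1.8, 0.2, 0.05, -0.19, 0.09, -1.8, 0.2, 0.05, -0.19, 0.09, -1.8, 0.2, 0.05, -0.19, 0.09, -1.8]
}}

```text
clock: 1.35
position: [0.2259, -0.3748, 0.1581]
tool_rot: [[-0.616, 0.788, -0.0], [0.788, 0.616, 0.0], [0.0, 0.0, -1.0]]
force: [0.2, -0.1, 0.7]
width: 0.034
grip_force: 0.0
```

```bash
cat > snap.py <<'E'
import sys,pickle,cv2,numpy as np
from cell import r,cams
np.set_printoptions(precision=4,suppress=True)
def snap(k,names=("scene","top","wrist")):
    d={}
    for n in names:
        d[n]=cams.get_image(n);cv2.imwrite(f"pics/{n}{k}.png",d[n]["image"][:,:,::-1])
    pickle.dump(d,open(f"d{k}.pkl","wb")); return d
def st():
    s=r.sense();R=s["tool_rot"];print(round(s["clock"],2),s["position"],"yaw_y",np.degrees(np.arctan2(R[1,1],R[0,1])).round(2),"F",s["force"],"w",s["width"],s["grip_force"],"q",s["joints"])
    return s
def rel(target,yaw_y):
    "shift in tool axes to world target, turn so the closing axis points to yaw_y deg"
    s=r.sense();R=s["tool_rot"];a=np.degrees(np.arctan2(R[1,1],R[0,1]))
    t=-((yaw_y-a+180)%360-180)
    print("shift",R.T@(np.array(target)-s["position"]),"turn",np.radians(t).round(4))
E
python3 - <<'E'
from snap import *
st();snap(1)
a=cv2.imread("pics/top1.png");b=cv2.imread("pics/scene1.png")[100:330,180:440]
A=np.zeros((600,760,3),np.uint8);A[:350,:560]=cv2.resize(a[50:300,200:600],(560,350))
A[350:600,:400]=cv2.imread("pics/wrist1.png")[:250,:640][:,120:520];A[350:600,405:685]=cv2.resize(b,(280,250))
cv2.imwrite("pics/v1.png",A)
E
```

```text
1.35 [ 0.2259 -0.3748  0.1581] yaw_y 38.0 F [ 0.2421 -0.1223  0.692 ] w 0.03403616281464448 0.0 q [-1.1891 -0.0905  2.119   0.      1.1137 -1.8522]
```

View pics/v1.png

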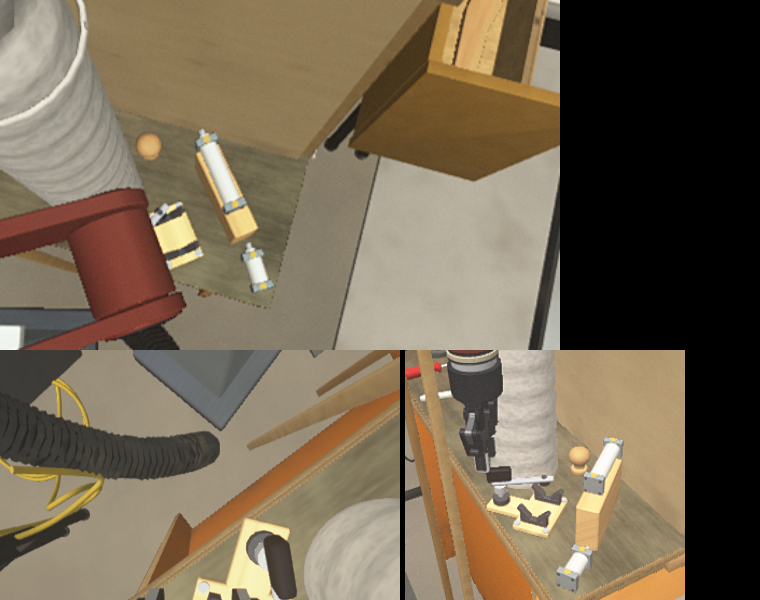

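```bash
python3 - <<'E'
import pickle,numpy as np
from h import *
np.set_printoptions(precision=0,suppress=True)
for k,T,q1,zz in [(0,(.259,-.568),-1.255,.248),(1,(.2259,-.3748),-1.189,.158)]:
  t=pickle.load(open(f"d{k}.pkl","rb"))["top"]
  n=np.array([-np.sin(q1),np.cos(q1),0])
  f=np.array([np.cos(q1),np.sin(q1),0])
  for h in (.25,.3,.35,.4):
    P=np.array([*T,zz+h]);print(k,h,np.array([proj(t,P),proj(t,P+.05*n),proj(t,P-.05*n),proj(t,P+.05*n+.05*f),proj(t,P-.05*n+.05*f)]).ravel())
E
python3 - <<'E'
import cv2
a=cv2.imread("pics/top1.png")[0:300,150:350]
b=cv2.imread("pics/top0.png")[100:300,380:560]
import numpy as np
A=np.zeros((600,800,3),np.uint8);A[:600,:400]=cv2.resize(a,(400,600),interpolation=cv2.INTER_CUBIC);A[:400,410:770]=cv2.resize(b,(360,400),interpolation=cv2.INTER_CUBIC)
cv2.imwrite("pics/v2.png",A)
E
```

```text
0 0.25 [457. 208. 441. 166. 473. 252. 484. 154. 516. 239.]
0 0.3 [473. 201. 455. 154. 491. 250. 502. 140. 541. 235.]
0 0.35 [494. 191. 473. 137. 515. 248. 527. 122. 572. 230.]
0 0.4 [521. 178. 497. 116. 548. 244. 559.  97. 614. 224.]
1 0.25 [289. 239. 277. 205. 302. 275. 312. 192. 338. 262.]
1 0.3 [285. 237. 272. 198. 299. 276. 310. 184. 339. 261.]
1 0.35 [280. 233. 265. 191. 295. 277. 308. 175. 340. 261.]
1 0.4 [273. 229. 256. 181. 291. 279. 305. 163. 341. 260.]
```

View pics/v2.png

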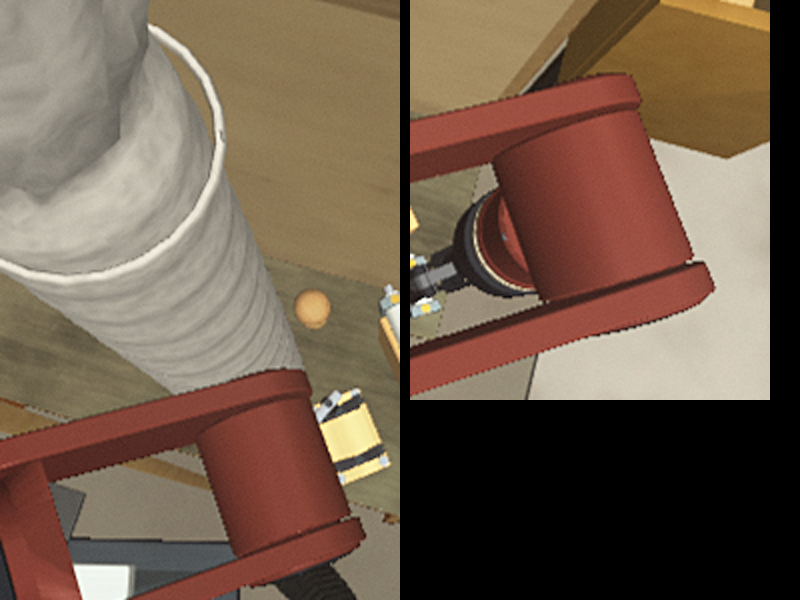

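The fork's outer edges at the stage pose are at about (270,190) and (304,282) in the top view, so its half width is about 0.06 at roughly 0.28 m above the TCP. The gap to the bin is therefore tight, so I'll measure the bin properly.

```bash
cat > bin.py <<'E'
import pickle,numpy as np,cv2
from h import *
from scipy.optimize import least_squares
np.set_printoptions(precision=4,suppress=True)
s=pickle.load(open("d0.pkl","rb"))["scene"];t=pickle.load(open("d1.pkl","rb"))["top"]
pts=[]
hs=cv2.cvtColor(s["image"],cv2.COLOR_RGB2HSV)
ht=cv2.cvtColor(t["image"],cv2.COLOR_RGB2HSV)
def seg(h,row,x0):
    m=cv2.medianBlur((h[...,1]<55).astype(np.uint8)*255,5)[row]>0
    a=b=x0
    while a>0 and m[a-1]:a-=1
    while b<639 and m[b+1]:b+=1
    return a,b
for row in range(5,205,15):
    print("scene",row,seg(hs,row,285))
for row in range(135,190,6):
    print("top",row,seg(ht,row,int(240+(row-135)*.65)))
E
python3 bin.py
```

```text
scene 5 (237, 315)
scene 20 (237, 318)
scene 35 (241, 318)
scene 50 (241, 319)
scene 65 (244, 319)
scene 80 (245, 320)
scene 95 (247, 319)
scene 110 (249, 317)
scene 125 (250, 385)
scene 140 (211, 319)
scene 155 (254, 330)
scene 170 (255, 325)
scene 185 (257, 323)
scene 200 (260, 321)
top 135 (130, 283)
top 141 (160, 285)
top 147 (167, 288)
top 153 (176, 290)
top 159 (184, 292)
top 165 (193, 295)
top 171 (201, 297)
top 177 (210, 299)
top 183 (218, 300)
top 189 (275, 275)
```

```bash
python3 - <<'E'
import pickle,numpy as np
from h import *
from scipy.optimize import least_squares
np.set_printoptions(precision=4,suppress=True)
s=pickle.load(open("d0.pkl","rb"))["scene"];t=pickle.load(open("d1.pkl","rb"))["top"]
S=[(5,237,315),(20,237,318),(35,241,318),(50,241,319),(65,244,319),(80,245,320),(95,247,319),(110,249,317),(185,257,323),(200,260,321)]
T=[(141,160,285),(147,167,288),(153,176,290),(159,184,292),(165,193,295),(171,201,297),(177,210,299),(183,218,300)]
R=[ray(c,u+o,v) for c,L in((s,S),(t,T)) for v,a,b in L for u,o in((a,-.5),(b,.5))]
def res(p,full=False):
    out=[]
    for o,d in R:
        # distance between ray and leaning axis
        A=np.array([p[0],p[1],0]);ax=np.array([p[4],p[5],1.]);n=np.cross(d,ax);dist=abs(np.dot(A-o,n))/np.linalg.norm(n)
        k=np.linalg.lstsq(np.c_[d,-ax],A-o,rcond=None)[0];z=k[1]
        out.append((dist-p[2]-p[3]*(z-.3)) if not full else (z,dist-p[2]-p[3]*(z-.3)))
    return np.array(out)
f=least_squares(res,[.387,-.274,.07,0,0,0],loss="soft_l1",f_scale=.003)
print(f.x);print(res(f.x,1)[::3])
for z in (.06,.2,.32,.36,.4):
    c=f.x[:2]+z*f.x[4:];rr=f.x[2]+f.x[3]*(z-.3);g=np.array([.2742,-.3415]);v=c-g
    q1=-1.05;n=np.array([-np.sin(q1),np.cos(q1)])
    print(z,c,rr,"gap to grip",np.linalg.norm(v)-rr,"lateral gap",v@n-rr,"ahead",v@[np.cos(q1),np.sin(q1)])
E
```

```text
[ 0.3889 -0.2811  0.0684  0.0012 -0.0311 -0.0144]
[[ 0.4304 -0.0048]
 [ 0.3997  0.0012]
 [ 0.3573 -0.0016]
 [ 0.3221  0.001 ]
 [ 0.2743 -0.0015]
 [ 0.2341 -0.0049]
 [ 0.0317  0.0008]
 [ 0.2782 -0.0021]
 [ 0.5055  0.0011]
 [ 0.1475 -0.0007]
 [ 0.414   0.0026]
 [-0.0443  0.0012]]
0.06 [ 0.3871 -0.2819] 0.06811016485706006 gap to grip 0.05951240255394674 lateral gap 0.05943285982356317 ahead 0.004505171239243696
0.2 [ 0.3827 -0.284 ] 0.0682779374531928 gap to grip 0.05455522463712116 lateral gap 0.05448737591238835 ahead 0.004082100360844185
0.32 [ 0.379  -0.2857] 0.0684217425355923 gap to grip 0.05030666488662966 lateral gap 0.05024838970280991 ahead 0.003719468179358858
0.36 [ 0.3777 -0.2863] 0.0684696775630588 gap to grip 0.04889057865832676 lateral gap 0.04883539429961711 ahead 0.003598590785530469
0.4 [ 0.3765 -0.2868] 0.0685176125905253 gap to grip 0.04747454556695027 lateral gap 0.0474223988964243 ahead 0.0034777133917020036
```

```bash
python3 - <<'E'
import pickle,numpy as np,cv2
from h import *
np.set_printoptions(precision=4,suppress=True)
d=pickle.load(open("d1.pkl","rb"));w=d["wrist"]
im=w["image"];A=cv2.resize(im[160:360,330:530],(600,600),interpolation=cv2.INTER_CUBIC)
cv2.imwrite("pics/v3.png",A[:,:,::-1])
m=(im.max(2)<70).astype(np.uint8)
n,l,st,ce=cv2.connectedComponentsWithStats(m)
for i in range(1,n):
    if st[i,4]>100 and 330<ce[i][0]<480:
        c=cv2.minAreaRect(np.argwhere(l==i)[:,::-1].astype(np.float32));print(st[i],ce[i],c,onz(w,*c[0],.088))
E
```

```text
[384 185  32  63 560] [398.4036 210.1232] ((400.0799865722656, 216.43997192382812), (64.39875793457031, 23.612878799438477), 79.69515228271484) [ 0.2692 -0.3377  0.088 ]
[352 260   9  57 200] [357.205 288.69 ] ((356.0, 288.0), (56.0, 8.0), 90.0) [ 0.2803 -0.3984  0.088 ]
```

View pics/v3.png

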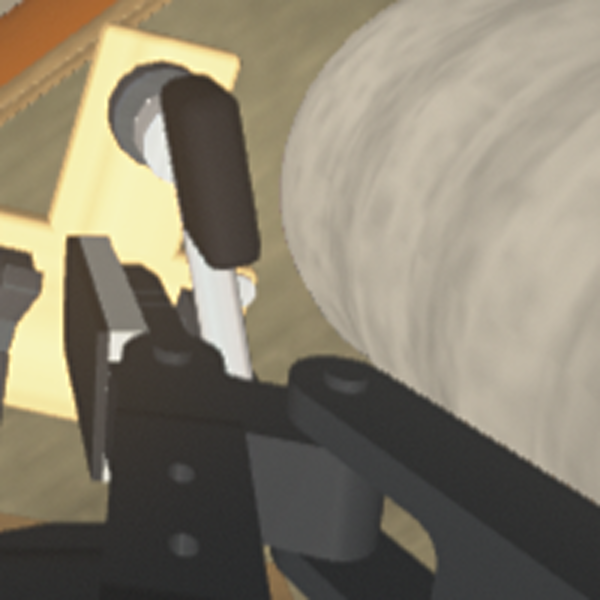

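The close wrist crop shows the black grip blade running from (165,80) to (260,265) in the crop, with its centre near image pixel (400,217). It sits directly over the post, with the white bar below it pointing down and right, and the bin is to the right. I'll triangulate the grip with the other views.

```bash
python3 - <<'E'
import pickle,numpy as np,cv2
from h import *
from snap import rel,st
np.set_printoptions(precision=4,suppress=True)
d0=pickle.load(open("d0.pkl","rb"));d1=pickle.load(open("d1.pkl","rb"))
P=[(d0["wrist"],97,75),(d0["scene"],266.9,213.6),(d1["wrist"],400.2,217)]
print(tri(P),tri(P[1:]),tri([P[0],P[2]]),onz(*P[2],.078))
# bar axis in wrist1: bar centreline just past blade and far end, at z=.06
a=onz(d1["wrist"],330+212/3,160+290/3,.060);b=onz(d1["wrist"],330+232/3,160+355/3,.060);print(a,b,np.degrees(np.arctan2(*(b-a)[1::-1])))
# post base centre on board (collar top ~z .03)
print("post",onz(d1["wrist"],330+155/3,160+117/3,.03),onz(d0["scene"],230+148/3.75,170+245/3.75,.02))
g=np.array([.2738,-.3415]);n=np.array([.866,.5])
rel([*(g-.03*n),.12],52)
E
```

```text
[ 0.2747 -0.3399  0.0764] [ 0.2764 -0.3393  0.0743] [ 0.2738 -0.3392  0.0767] [ 0.2738 -0.3387  0.078 ]
[ 0.3042 -0.3652  0.06  ] [ 0.3216 -0.3764  0.06  ] -32.84080724354252
post [ 0.2704 -0.3401  0.03  ] [ 0.2779 -0.3398  0.02  ]
shift [0.0012 0.0285 0.0381] turn -0.2535
```

Call:
{"op": "jog_arm", "data": {
  "rows": [0.2, 0.0, 0.03, 0.038, -0.24, 0.2, 0.0, 0.03, 0.038, -0.24, 0.2, 0.0, 0.03, 0.038, -0.24, 0.2, 0.0, 0.03, 0.038, -0.24]
}}

```text
clock: 1.9
position: [0.2499, -0.3572, 0.1207]
tool_rot: [[-0.779, 0.627, 0.0], [0.627, 0.779, -0.001], [-0.001, -0.001, -1.0]]
force: [0.1, 0.0, 0.2]
width: 0.0341
grip_force: 0.0
```

```bash
python3 - <<'E'
from snap import *
s=st();print(s["joint_torque"]);snap(2,("scene","top"))
rel([.2743,-.340,.12],51.5)
E
```

```text
1.9 [ 0.2499 -0.3572  0.1207] yaw_y 51.19 F [0.08   0.0297 0.2453] w 0.03411651944250931 0.0 q [-1.1215 -0.0351  2.1483 -0.0001  1.0274 -2.015 ]
[  0.2044 -23.9576 -25.3032   0.0097   0.0395  -0.0069]
shift [-0.0079  0.0291  0.0012] turn -0.0045
```

Call:
{"op": "jog_arm", "data": {
  "rows": [0.2, -0.004, 0.005, 0.0, 0.0, 0.2, -0.004, 0.01, 0.0, 0.0, 0.2, -0.004, 0.015, 0.0, 0.0]
}}

```text
clock: 2.3
position: [0.2626, -0.3475, 0.1206]
tool_rot: [[-0.781, 0.625, 0.0], [0.625, 0.781, -0.0], [-0.001, -0.0, -1.0]]
force: [-0.3, -0.2, -0.8]
width: 0.0344
grip_force: 0.0
```

```bash
python3 - <<'E'
from snap import *
s=st();print(s["joint_torque"])
rel([.2743,-.340,.12],51.5)
E
```

```text
2.3 [ 0.2626 -0.3475  0.1206] yaw_y 51.35 F [-0.2953 -0.2006 -0.7555] w 0.03438815580163581 0.0 q [-1.0851 -0.0357  2.1489  0.0001  1.0278 -1.9815]
[ -0.5208 -24.3096 -26.1582  -0.0037  -0.0207  -0.0657]
shift [-0.0044  0.0132  0.0006] turn -0.0026
```

Call:
{"op": "jog_arm", "data": {
  "rows": [0.2, -0.001, 0.002, 0.0, 0.0, 0.2, -0.002, 0.004, 0.0, 0.0]
}}

```text
clock: 2.5
position: [0.2665, -0.3453, 0.1203]
tool_rot: [[-0.782, 0.624, -0.0], [0.624, 0.782, 0.0], [0.0, -0.0, -1.0]]
force: [-0.4, 1.6, 0.6]
width: 0.034
grip_force: 0.0
```

```bash
python3 - <<'E'
from snap import *
s=st();print(s["joint_torque"])
rel([.2743,-.340,.12],51.5)
E
```

```text
2.5 [ 0.2665 -0.3453  0.1203] yaw_y 51.41 F [-0.4444  1.5509  0.643 ] w 0.03402944088993272 0.0 q [-1.0747 -0.0332  2.1473 -0.      1.0275 -1.9719]
[ -0.1615 -24.5606 -25.8438   0.0041   0.0096  -0.0311]
shift [-0.0028  0.009   0.0003] turn -0.0016
```

Call:
{"op": "jog_arm", "data": {
  "rows": [0.2, -0.001, 0.0015, 0.0, 0.0, 0.2, -0.001, 0.003, 0.0, 0.0]
}}

```text
clock: 2.7
position: [0.2691, -0.3439, 0.1203]
tool_rot: [[-0.782, 0.624, 0.0], [0.624, 0.782, -0.0], [-0.0, -0.0, -1.0]]
force: [0.4, -0.9, 0.0]
width: 0.0341
grip_force: 0.0
```

```bash
python3 - <<'E'
from snap import *
s=st();print(s["joint_torque"])
rel([.2743,-.340,.12],51.5)
E
```

```text
2.7 [ 0.2691 -0.3439  0.1203] yaw_y 51.4 F [ 0.3696 -0.8782  0.0044] w 0.034132299841306314 0.0 q [-1.0677 -0.0322  2.1463 -0.0001  1.0274 -1.9648]
[ -0.0818 -24.4767 -25.8929   0.0041  -0.0015  -0.0171]
shift [-0.0016  0.0063  0.0003] turn -0.0017
```

Call:
{"op": "jog_arm", "data": {
  "rows": [0.2, -0.001, 0.0015, 0.0, 0.0, 0.2, -0.001, 0.003, 0.0, 0.0]
}}

```text
clock: 2.9
position: [0.2717, -0.3422, 0.1203]
tool_rot: [[-0.781, 0.624, 0.0], [0.624, 0.781, -0.0], [-0.0, -0.0, -1.0]]
force: [-0.1, 0.4, -0.4]
width: 0.0337
grip_force: 0.0
```

```bash
python3 - <<'E'
from snap import *
s=st();print(s["joint_torque"])
rel([.2743,-.340,.12],51.5)
E
```

```text
2.9 [ 0.2717 -0.3422  0.1203] yaw_y 51.39 F [-0.1224  0.385  -0.4472] w 0.033725646689110295 0.0 q [-1.0606 -0.0316  2.1457  0.      1.0274 -1.9575]
[ -0.1095 -24.4911 -25.8886   0.0022   0.0003  -0.0181]
shift [-0.0006  0.0034  0.0003] turn -0.002
```

Call:
{"op": "jog_arm", "data": {
  "rows": [0.2, -0.0005, 0.0015, 0.0, 0.0, 0.2, -0.0005, 0.003, 0.0, 0.0]
}}

```text
clock: 3.1
position: [0.274, -0.3401, 0.1203]
tool_rot: [[-0.781, 0.624, 0.0], [0.624, 0.781, -0.0], [-0.0, -0.0, -1.0]]
force: [0.3, 0.2, 1.4]
width: 0.034
grip_force: 0.0
```

```bash
python3 - <<'E'
from snap import *
s=st();print(s["joint_torque"])
rel([.2743,-.340,.12],51.5)
import cv2
from h import *
d=snap(3,("scene","top","wrist"))
E
```

```text
3.1 [ 0.274  -0.3401  0.1203] yaw_y 51.39 F [0.2688 0.222  1.4132] w 0.03402410894927746 0.0 q [-1.0537 -0.0321  2.1462  0.      1.0275 -1.9507]
[ -0.1257 -24.4823 -25.9126   0.0006  -0.0002  -0.0198]
shift [-0.0002  0.0003  0.0003] turn -0.0019
```

Call:
{"op": "jog_arm", "data": {
  "rows": [0.2, 0, 0, 0.015, 0, 0.2, 0, 0, 0.025, 0, 0.2, 0, 0, 0.035, 0, 0.2, 0, 0, 0.041, 0, 0.2, 0, 0, 0.041, 0]
}}

```text
clock: 3.75
position: [0.2733, -0.3393, 0.0781]
tool_rot: [[-0.781, 0.624, -0.001], [0.624, 0.781, 0.002], [0.003, 0.001, -1.0]]
force: [0.1, 0.6, 0.3]
width: 0.0344
grip_force: 0.0
```

Call:
{"op": "jog_arm", "data": {
  "rows": [0.5, 0, 0, 0, 0, 1, 0, 0, 0, 0, 1, 0, 0, 0, 0, 1, 0, 0, 0, 0, 1, 0, 0, 0, 0],
  "force": 60
}}

```text
clock: 4.25
position: [0.2744, -0.3399, 0.0798]
tool_rot: [[-0.781, 0.624, 0.001], [0.624, 0.781, 0.0], [-0.001, 0.001, -1.0]]
force: [2.5, 5.0, 4.1]
width: 0.0129
grip_force: 60.9
```

```bash
python3 - <<'E'
from snap import *
s=st();print(s["joint_torque"],s["wrist_torque"])
E
```

```text
4.25 [ 0.2744 -0.3399  0.0798] yaw_y 51.38 F [2.463  5.0273 4.0927] w 0.01293189199428362 60.87388336658478 q [-1.0534  0.0428  2.1654  0.0014  0.9333 -1.951 ]
[ -2.1009 -24.5503 -23.7846  -1.0734  -0.668   -0.0038] [ 0.722  -0.4818 -0.003 ]
```

Call:
{"op": "jog_arm", "data": {
  "rows": [1, 0, 0, -0.01, 0, 1, 0, 0, -0.02, 0, 1, 0, 0, -0.03, 0, 1, 0, 0, -0.037, 0, 1, 0, 0, -0.037, 0]
}}

```text
clock: 4.75
position: [0.2742, -0.3397, 0.1157]
tool_rot: [[-0.781, 0.624, 0.001], [0.624, 0.781, -0.0], [-0.001, 0.001, -1.0]]
force: [6.6, 1.2, -10.0]
width: 0.0127
grip_force: 59.0
```

Call:
{"op": "jog_arm", "data": {
  "rows": [1, 0, 0, 0, 0.1, 1, 0, 0, 0, 0.2, 1, 0, 0, 0, 0.3, 1, 0, 0, 0, 0.4, 1, 0, 0, 0, 0.5, 1, 0, 0, 0, 0.6, 1, 0, 0, 0, 0.7]
}}

```text
clock: 5.45
position: [0.2736, -0.3399, 0.1149]
tool_rot: [[-0.192, 0.981, 0.0], [0.981, 0.192, -0.0], [-0.0, 0.0, -1.0]]
force: [4.1, -0.5, -9.2]
width: 0.013
grip_force: 59.0
```

```bash
python3 - <<'E'
from snap import *
s=st();print(s["joint_torque"],s["wrist_torque"])
E
```

```text
5.45 [ 0.2736 -0.3399  0.1149] yaw_y 11.06 F [ 4.1199 -0.5052 -9.1839] w 0.012961988524224595 58.9615273475647 q [-1.054  -0.0237  2.1503 -0.0001  1.0146 -1.247 ]
[ -1.2207 -28.0133 -27.785   -0.7666   0.9152  -0.6128] [-0.1801 -0.7253  0.0434]
```

Call:
{"op": "jog_arm", "data": {
  "rows": [1, 0, 0, 0, 0.1, 1, 0, 0, 0, 0.2, 1, 0, 0, 0, 0.3, 1, 0, 0, 0, 0.4]
}}

```text
clock: 5.85
position: [0.2733, -0.3399, 0.1148]
tool_rot: [[0.205, 0.979, -0.001], [0.979, -0.205, -0.0], [-0.0, -0.001, -1.0]]
force: [4.1, -0.9, -8.9]
width: 0.0129
grip_force: 59.0
```

Call:
{"op": "jog_arm", "data": {
  "rows": [1, 0, 0, 0, 0.1, 1, 0, 0, 0, 0.2, 1, 0, 0, 0, 0.3, 1, 0, 0, 0, 0.4, 1, 0, 0, 0, 0.5, 1, 0, 0, 0, 0.6, 1, 0, 0, 0, 0.7, 1, 0, 0, 0, 0.8, 1, 0, 0, 0, 0.86, 1, 0, 0, 0, 0.86]
}}

```text
clock: 6.85
position: [0.2728, -0.3393, 0.1146]
tool_rot: [[0.874, 0.486, -0.002], [0.486, -0.874, 0.001], [-0.001, -0.002, -1.0]]
force: [0.9, 0.1, -9.4]
width: 0.0127
grip_force: 59.0
```

```bash
python3 - <<'E'
from snap import *
s=st();print(s["joint_torque"],s["wrist_torque"])
E
```

```text
6.85 [ 0.2728 -0.3393  0.1146] yaw_y -60.9 F [ 0.8592  0.0993 -9.402 ] w 0.012680066390150754 59.00685489177704 q [-1.0544 -0.0237  2.1509 -0.0011  1.0166  0.009 ]
[ -0.3359 -28.3919 -28.8175  -0.3587   0.4461   0.1735] [-0.0763 -0.2963 -0.0175]
```

Call:
{"op": "jog_arm", "data": {
  "rows": [1, 0, 0, 0.012, 0, 1, 0, 0, 0.024, 0, 1, 0, 0, 0.034, 0, 1, 0, 0, 0.034, 0]
}}

```text
clock: 7.25
position: [0.273, -0.3395, 0.0808]
tool_rot: [[0.873, 0.487, -0.002], [0.487, -0.873, 0.002], [-0.001, -0.003, -1.0]]
force: [-0.7, 1.6, -6.2]
width: 0.0128
grip_force: 59.6
```

Call:
{"op": "jog_arm", "data": {
  "rows": [0.2, 0, 0, 0, 0, 0.2, 0, 0, 0, 0, 0.2, 0, 0, 0, 0, 0.2, 0, 0, -0.03, 0, 0.2, 0, 0, -0.07, 0, 0.2, 0, 0, -0.11, 0, 0.2, 0, 0.05, -0.12, 0, 0.2, 0, 0.1, -0.12, 0]
}}

```text
clock: 8.05
position: [0.3241, -0.43, 0.209]
tool_rot: [[0.874, 0.487, 0.006], [0.487, -0.873, -0.011], [0.0, 0.013, -1.0]]
force: [-0.0, 0.5, 0.2]
width: 0.0339
grip_force: 0.0
```

```bash
python3 - <<'E'
from snap import *
from h import *
st();d=snap(4)
for n in ("top","scene"):
    im=d[n]["image"];h=cv2.cvtColor(im,cv2.COLOR_RGB2HSV)
    m=((h[...,0]>18)&(h[...,0]<32)&(h[...,1]>150)&(h[...,2]>150)).astype(np.uint8)
    k,l,s,c=cv2.connectedComponentsWithStats(m)
    for i in range(1,k):
        if 5<=s[i,4]<200 and 250<c[i][0]<420 and 120<c[i][1]<320: print(n,s[i],c[i].round(1),onz(d[n],*c[i],.125))
    # white barrel
    m=((h[...,1]<40)&(h[...,2]>180)).astype(np.uint8)
    k,l,s,c=cv2.connectedComponentsWithStats(m)
    for i in range(1,k):
        if 40<=s[i,4]<1500 and 320<c[i][0]<420 and 120<c[i][1]<320: print(n,"white",s[i],c[i].round(1),cv2.minAreaRect(np.argwhere(l==i)[:,::-1].astype(np.float32)),onz(d[n],*c[i],.119))
E
```

```text
8.05 [ 0.3241 -0.43    0.209 ] yaw_y -60.87 F [-0.0158  0.5057  0.2359] w 0.03393219887426996 0.0 q [-1.0552  0.0631  1.863  -0.      1.2026  0.0073]
top [366 194   4   3   8] [367.9 195.4] [ 0.3397 -0.5038  0.125 ]
top [379 230   3   3   7] [380.  231.3] [ 0.2657 -0.529   0.125 ]
top [386 252   4   3   8] [387.6 253.4] [ 0.2215 -0.5444  0.125 ]
top white [374 229  17  24 230] [382.8 241.1] ((382.5882568359375, 240.8529815673828), (22.313274383544922, 13.824529647827148), 75.96376037597656) [ 0.2464 -0.5355  0.119 ]
scene [371 181   4   2   5] [372.4 181.8] [ 0.4423 -0.4597  0.125 ]
scene [353 214   5   2   9] [355.2 214.6] [ 0.3435 -0.5047  0.125 ]
scene [342 282   5   3   9] [343.7 283.1] [ 0.2112 -0.6013  0.125 ]
scene [328 302   6   4  13] [330.2 303.1] [ 0.1706 -0.6139  0.125 ]
scene white [346 180  36  40 544] [365.6 200.6] ((364.300048828125, 199.4000244140625), (18.782970428466797, 44.27414321899414), 26.56505012512207) [ 0.3935 -0.4854  0.119 ]
scene white [321 279  33  31 422] [338.7 295. ] ((338.2691955566406, 293.84613037109375), (19.691858291625977, 34.39141082763672), 33.6900634765625) [ 0.1937 -0.6082  0.119 ]
```

```bash
python3 - <<'E'
from snap import *
rel([.391,-.482,.19],-66)
E
```

```text
shift [0.0337 0.079  0.013 ] turn 0.0886
```

Call:
{"op": "jog_arm", "data": {
  "rows": [-0.4, 0.034, 0.04, 0.0, 0.09, -0.4, 0.034, 0.08, 0.0, 0.09, -0.4, 0.034, 0.08, 0.0, 0.09, -0.4, 0.034, 0.08, 0.0, 0.09]
}}

```text
clock: 8.6
position: [0.3904, -0.4795, 0.2021]
tool_rot: [[0.914, 0.406, -0.001], [0.406, -0.914, 0.001], [-0.0, -0.001, -1.0]]
force: [0.5, -0.0, 0.6]
width: 0.0597
grip_force: 0.0
```

```bash
python3 - <<'E'
from snap import *
from h import *
st();d=snap(5,("wrist",));w=d["wrist"]
for p in ((.3417,-.5045,.125),(.440,-.4597,.125),(.391,-.482,.119)): print(proj(w,p))
im=w["image"];h=cv2.cvtColor(im,cv2.COLOR_RGB2HSV)
m=((h[...,0]>18)&(h[...,0]<32)&(h[...,1]>150)&(h[...,2]>150)).astype(np.uint8)
k,l,s,c=cv2.connectedComponentsWithStats(m)
for i in range(1,k):
    if s[i,4]>=20: print(s[i],c[i].round(1),onz(w,*c[i],.125))
A=np.hstack([im[:,:,::-1][:, 100:540]]);cv2.imwrite("pics/v5.png",A)
E
```

```text
8.6 [ 0.3904 -0.4795  0.2021] yaw_y -66.04 F [ 0.5217 -0.0044  0.5949] w 0.05972544437399036 0.0 q [-1.0009  0.2454  1.6691 -0.0001  1.2286  0.1518]
(np.float64(321.1050174472574), np.float64(287.48252836215073))
(np.float64(320.0461563995284), np.float64(142.18271362210737))
(np.float64(320.49150755324615), np.float64(216.8230601144807))
```

View pics/v5.png

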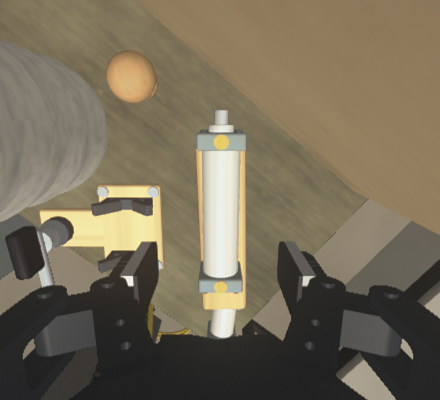

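The wrist view shows the long barrel centred between the fingers, with its cap dots at (321,142) and (321,286), matching the prediction. The bar is turned well aside, with its grip at about (125,250). I'll descend and grip.

Call:
{"op": "jog_arm", "data": {
  "rows": [-0.4, 0, 0.002, 0.03, 0, -0.4, 0, 0.002, 0.06, 0, -0.4, 0, 0.002, 0.08, 0, -0.4, 0, 0.002, 0.0915, 0, -0.4, 0, 0.002, 0.0915, 0]
}}

```text
clock: 9.15
position: [0.39, -0.4799, 0.1093]
tool_rot: [[0.914, 0.406, -0.002], [0.406, -0.914, 0.003], [-0.001, -0.004, -1.0]]
force: [-0.2, -0.1, -0.5]
width: 0.0597
grip_force: 0.0
```

Call:
{"op": "jog_arm", "data": {
  "rows": [0, 0, 0, 0, 0, 1, 0, 0, 0, 0, 1, 0, 0, 0, 0, 1, 0, 0, 0, 0, 1, 0, 0, 0, 0, 1, 0, 0, 0, 0],
  "force": 60
}}

```text
clock: 9.75
position: [0.3922, -0.483, 0.1132]
tool_rot: [[0.914, 0.406, 0.002], [0.406, -0.914, -0.003], [0.0, 0.003, -1.0]]
force: [-1.3, 1.3, 6.0]
width: 0.0259
grip_force: 59.6
```

Call:
{"op": "jog_arm", "data": {
  "rows": [1, 0, 0, -0.02, 0, 1, 0, 0, -0.05, 0, 1, 0, 0, -0.08, 0, 1, 0, 0, -0.08, 0]
}}

```text
clock: 10.15
position: [0.3934, -0.4849, 0.1962]
tool_rot: [[0.914, 0.406, 0.006], [0.406, -0.914, -0.009], [0.002, 0.01, -1.0]]
force: [0.2, -0.1, -0.8]
width: 0.0263
grip_force: 59.4
```

```bash
python3 - <<'E'
from snap import *
from h import *
s=st();d=snap(6)
def Cen(yaw,g=np.array([.2738,-.3398])):
    t=np.radians(yaw);return g-.08*np.array([-np.sin(t),np.cos(t)])
for y in (23,24,25): print(y,Cen(y))
# cradle screws in wrist5 (board still), z=.014
w=pickle.load(open("d5.pkl","rb"))["wrist"]
for p in ((202,192),(254,190),(259,266)): print(onz(w,*p,.014))
# cap dots in wrist6 for held cylinder
im=d["wrist"]["image"];h=cv2.cvtColor(im,cv2.COLOR_RGB2HSV)
m=((h[...,0]>15)&(h[...,0]<35)&(h[...,1]>130)&(h[...,2]>150)).astype(np.uint8)
k,l,q,c=cv2.connectedComponentsWithStats(m)
for i in range(1,k):
    if q[i,4]>=25 and 280<c[i][0]<360: print(q[i],c[i].round(1),onz(d["wrist"],*c[i],s["position"][2]-.002+.018))
E
```

```text
10.15 [ 0.3934 -0.4849  0.1962] yaw_y -66.05 F [ 0.1733 -0.0814 -0.7801] w 0.026289743547357223 59.39590930938721 q [-1.0015  0.2565  1.6671  0.      1.2075  0.1513]
23 [ 0.3051 -0.4134]
24 [ 0.3063 -0.4129]
25 [ 0.3076 -0.4123]
[ 0.3344 -0.3693  0.014 ]
[ 0.3591 -0.4194  0.014 ]
[ 0.2777 -0.4564  0.014 ]
[306 145  26  26 505] [318.5 157.5] [ 0.4418 -0.4605  0.2122]
```

```bash
python3 - <<'E'
from snap import *
rel([.3062,-.4129,.13],-65.8)
E
```

```text
shift [-0.0497 -0.0965  0.0596] turn -0.0045
```

Call:
{"op": "jog_arm", "data": {
  "rows": [1, -0.015, -0.03, 0, 0, 1, -0.033, -0.065, 0.01, 0, 1, -0.05, -0.096, 0.03, 0, 1, -0.05, -0.096, 0.066, 0, 1, -0.05, -0.096, 0.066, 0, 1, -0.05, -0.096, 0.066, 0]
}}

```text
clock: 10.9
position: [0.3061, -0.4131, 0.123]
tool_rot: [[0.914, 0.406, -0.002], [0.406, -0.914, 0.004], [-0.0, -0.004, -1.0]]
force: [0.2, -1.0, -1.9]
width: 0.0259
grip_force: 59.6
```

```bash
python3 - <<'E'
from snap import *
s=st();print(s["joint_torque"])
rel([.3062,-.4129,.048],-65.8)
E
```

```text
10.9 [ 0.3061 -0.4131  0.123 ] yaw_y -66.07 F [ 0.2025 -1.031  -1.8524] w 0.02588972760125962 59.58342254161835 q [-1.0698  0.1326  1.967   0.0001  1.0463  0.0833]
[ -0.0328 -31.7904 -25.2208  -0.0072   0.1709  -0.0002]
shift [0.0002 0.0002 0.075 ] turn -0.0047
```

Call:
{"op": "jog_arm", "data": {
  "rows": [1, 0, 0, 0.02, 0, 1, 0, 0, 0.04, 0, 1, 0, 0, 0.055, 0, 1, 0, 0, 0.067, 0, 1, 0, 0, 0.069, 0, 1, 0, 0, 0.069, 0]
}}

```text
clock: 11.5
position: [0.3073, -0.4152, 0.0563]
tool_rot: [[0.914, 0.406, 0.0], [0.406, -0.914, -0.001], [0.0, 0.001, -1.0]]
force: [0.4, 0.8, -1.9]
width: 0.0257
grip_force: 59.7
```

Call:
{"op": "jog_arm", "data": {
  "rows": [1, 0, 0, 0.002, 0, 1, 0, 0, 0.004, 0, 1, 0, 0, 0.006, 0, 1, 0, 0, 0.006, 0]
}}

```text
clock: 11.9
position: [0.3067, -0.4143, 0.0497]
tool_rot: [[0.914, 0.406, -0.0], [0.406, -0.914, 0.0], [0.0, -0.0, -1.0]]
force: [0.7, 0.1, -2.0]
width: 0.0261
grip_force: 59.7
```

```bash
python3 - <<'E'
from snap import *
s=st();print(s["joint_torque"],s["wrist_torque"])
E
```

```text
11.9 [ 0.3067 -0.4143  0.0497] yaw_y -66.07 F [ 0.7481  0.114  -2.0136] w 0.026084285708535326 59.71848428249359 q [-1.0698  0.2543  1.993   0.      0.8945  0.0833]
[ -0.0195 -35.0788 -24.143    0.0008  -0.0481   0.    ] [-0.0094 -0.0075 -0.038 ]
```

Call:
{"op": "jog_arm", "data": {
  "rows": [1, 0, 0, 0.001, 0, 1, 0, 0, 0.002, 0, 1, 0, 0, 0.003, 0, 1, 0, 0, 0.003, 0]
}}

```text
clock: 12.3
position: [0.3069, -0.4146, 0.0484]
tool_rot: [[0.914, 0.406, -0.001], [0.406, -0.914, 0.001], [-0.0, -0.001, -1.0]]
force: [-3.2, 3.4, 9.3]
width: 0.0262
grip_force: 61.3
```

```bash
python3 - <<'E'
from snap import *
s=st();print(s["joint_torque"],s["wrist_torque"])
E
```

```text
12.3 [ 0.3069 -0.4146  0.0484] yaw_y -66.05 F [-3.2028  3.4001  9.3015] w 0.026189006654895035 61.26243531703949 q [-1.0697  0.2576  1.992  -0.0002  0.8929  0.0832]
[ -0.1351 -30.3167 -22.6747   0.0576  -1.3765   0.0003] [ 0.6003  0.4035 -0.0052]
```

Call:
{"op": "jog_arm", "data": {
  "rows": [0.3, 0, 0, 0, 0, 0.1, 0, 0, 0, 0, -0.2, 0, 0, 0, 0, -0.2, 0, 0, 0, 0, -0.2, 0, 0, -0.03, 0, -0.2, 0, 0, -0.07, 0, -0.2, 0, 0, -0.11, 0, -0.2, 0, 0, -0.13, 0, -0.2, 0, 0, -0.13, 0]
}}

```text
clock: 13.2
position: [0.3084, -0.4173, 0.1812]
tool_rot: [[0.914, 0.406, 0.004], [0.406, -0.914, -0.008], [0.001, 0.009, -1.0]]
force: [0.1, -0.7, 0.1]
width: 0.0511
grip_force: 0.0
```

```bash
python3 - <<'E'
from snap import *
from h import *
s=st();d=snap(7);w=d["wrist"]
im=w["image"];h=cv2.cvtColor(im,cv2.COLOR_RGB2HSV)
m=((h[...,0]>15)&(h[...,0]<35)&(h[...,1]>150)&(h[...,2]>150)).astype(np.uint8)
k,l,q,c=cv2.connectedComponentsWithStats(m)
for i in range(1,k):
    if q[i,4]>=25 : print(q[i],c[i].round(1),onz(w,*c[i],.058))
t=np.radians(24.2);X=np.array([np.cos(t),np.sin(t)])
C=np.array([.3062,-.4129])
print("expected dots",[proj(w,[*(C+k*X),.058]) for k in(-.054,.054)])
# scene dots
im=d["scene"]["image"];h=cv2.cvtColor(im,cv2.COLOR_RGB2HSV)
m=((h[...,0]>18)&(h[...,0]<32)&(h[...,1]>150)&(h[...,2]>150)).astype(np.uint8)
k,l,q,c=cv2.connectedComponentsWithStats(m)
for i in range(1,k):
    if 4<=q[i,4]<100 and 250<c[i][0]<350 and 180<c[i][1]<290: print("scene",q[i],c[i].round(1),onz(d["scene"],*c[i],.058))
print([proj(d["scene"],[*(C+k*X),.058]) for k in(-.054,.054)])
# grip location: dark blob
m=(w["image"].max(2)<70).astype(np.uint8)
k,l,q,c=cv2.connectedComponentsWithStats(m)
for i in range(1,k):
    if q[i,4]>100 and c[i][1]<330: print("dark",q[i],c[i].round(1),onz(w,*c[i],.076))
print("grip exp",proj(w,[.2738,-.3398,.08]))
E
```

```text
13.2 [ 0.3084 -0.4173  0.1812] yaw_y -66.06 F [ 0.1016 -0.7036  0.0659] w 0.051095261826749845 0.0 q [-1.0697  0.055   1.9277  0.      1.1496  0.0832]
[291 262  65  59 212] [327.  286.6] [ 0.2386 -0.4546  0.058 ]
[292 281  37  52 202] [314.6 306.1] [ 0.2155 -0.4524  0.058 ]
[313 280  10  10  31] [317.9 284.2] [ 0.2375 -0.446   0.058 ]
expected dots [(np.float64(315.5269506558437), np.float64(261.81493095356626)), (np.float64(314.6451584079407), np.float64(137.73495055457275))]
scene [313 213   3   2   5] [314.2 213.6] [ 0.3557 -0.3884  0.058 ]
scene [289 247   5   3   8] [291.  248.2] [ 0.2554 -0.4323  0.058 ]
scene [342 281   3   4   5] [342.8 282.4] [ 0.2595 -0.5558  0.058 ]
[(np.float64(292.6370500643533), np.float64(248.56362060106014)), (np.float64(314.9451480911319), np.float64(214.1659243892791))]
dark [ 196  179   33   59 1323] [212.3 206. ] [ 0.2762 -0.3385  0.076 ]
grip exp (np.float64(211.25155719839984), np.float64(210.75788996855576))
```

```bash
python3 - <<'E'
from snap import *
rel([.2738,-.3397,.13],-60.9)
E
```

```text
shift [ 0.0003 -0.0805  0.0455] turn -0.0902
```

Call:
{"op": "jog_arm", "data": {
  "rows": [0.2, 0, -0.03, 0, -0.09, 0.2, 0, -0.055, 0.01, -0.09, 0.2, 0, -0.07, 0.03, -0.09, 0.2, 0, -0.078, 0.05, -0.09, 0.2, 0, -0.078, 0.05, -0.09, 0.2, 0, -0.078, 0.05, -0.09]
}}

```text
clock: 13.95
position: [0.2745, -0.3422, 0.1253]
tool_rot: [[0.874, 0.486, -0.002], [0.486, -0.874, 0.003], [-0.0, -0.003, -1.0]]
force: [-0.3, 0.4, 0.1]
width: 0.0341
grip_force: 0.0
```

```bash
python3 - <<'E'
from snap import *
s=st();print(s["joint_torque"])
rel([.2738,-.3397,.080],-60.9)
E
```

```text
13.95 [ 0.2745 -0.3422  0.1253] yaw_y -60.91 F [-0.2835  0.4192  0.1131] w 0.03412296023571771 0.0 q [-1.0549 -0.034   2.1367 -0.0001  1.0422  0.0082]
[  0.1174 -24.0545 -24.7982   0.0033   0.1115   0.0003]
shift [ 0.0006 -0.0024  0.0454] turn -0.0001
```

Call:
{"op": "jog_arm", "data": {
  "rows": [0.2, 0, -0.002, 0.01, 0, 0.2, 0, -0.002, 0.025, 0, 0.2, 0, -0.002, 0.037, 0, 0.2, 0, -0.002, 0.044, 0, 0.2, 0, -0.002, 0.044, 0]
}}

```text
clock: 14.45
position: [0.2737, -0.3407, 0.0817]
tool_rot: [[0.874, 0.486, -0.001], [0.486, -0.874, 0.002], [-0.0, -0.002, -1.0]]
force: [-0.7, 0.3, -0.4]
width: 0.0341
grip_force: 0.0
```

Call:
{"op": "jog_arm", "data": {
  "rows": [0.5, 0, 0, 0, 0, 1, 0, 0, 0, 0, 1, 0, 0, 0, 0, 1, 0, 0, 0, 0, 1, 0, 0, 0, 0],
  "force": 60
}}

```text
clock: 14.95
position: [0.2734, -0.34, 0.0833]
tool_rot: [[0.874, 0.487, -0.002], [0.487, -0.874, 0.004], [-0.0, -0.004, -1.0]]
force: [-2.4, 5.1, 5.9]
width: 0.0129
grip_force: 59.1
```

Call:
{"op": "jog_arm", "data": {
  "rows": [1, 0, 0, -0.012, 0, 1, 0, 0, -0.024, 0, 1, 0, 0, -0.034, 0, 1, 0, 0, -0.039, 0, 1, 0, 0, -0.039, 0]
}}

```text
clock: 15.45
position: [0.2733, -0.3398, 0.1215]
tool_rot: [[0.874, 0.486, -0.002], [0.486, -0.874, 0.003], [-0.0, -0.004, -1.0]]
force: [-2.2, 2.9, -9.3]
width: 0.013
grip_force: 58.8
```

```bash
python3 - <<'E'
from snap import *
s=st();print(s["joint_torque"],s["wrist_torque"])
rel(s["position"],24.2)
E
```

```text
15.45 [ 0.2733 -0.3398  0.1215] yaw_y -60.9 F [-2.2216  2.8575 -9.321 ] w 0.013035825390923591 58.84345471858978 q [-1.0547 -0.0333  2.1446 -0.0001  1.0339  0.0082]
[ -0.2429 -29.6266 -33.1426   0.0503  -1.0764   0.0168] [ 0.4999  0.2568 -0.0321]
shift [0. 0. 0.] turn -1.4852
```

Call:
{"op": "jog_arm", "data": {
  "rows": [1, 0, 0, 0, -0.12, 1, 0, 0, 0, -0.24, 1, 0, 0, 0, -0.36, 1, 0, 0, 0, -0.48, 1, 0, 0, 0, -0.6, 1, 0, 0, 0, -0.72, 1, 0, 0, 0, -0.84, 1, 0, 0, 0, -0.96, 1, 0, 0, 0, -1.08]
}}

```text
clock: 16.35
position: [0.274, -0.3402, 0.121]
tool_rot: [[-0.021, 1.0, -0.0], [1.0, 0.021, 0.003], [0.003, 0.0, -1.0]]
force: [0.1, 3.4, -9.2]
width: 0.0126
grip_force: 58.9
```

Call:
{"op": "jog_arm", "data": {
  "rows": [1, 0, 0, 0, -0.1, 1, 0, 0, 0, -0.2, 1, 0, 0, 0, -0.3, 1, 0, 0, 0, -0.37, 1, 0, 0, 0, -0.405, 1, 0, 0, 0, -0.405]
}}

```text
clock: 16.95
position: [0.2743, -0.3401, 0.1211]
tool_rot: [[-0.409, 0.913, 0.0], [0.913, 0.409, 0.003], [0.003, 0.002, -1.0]]
force: [1.6, 4.7, -8.8]
width: 0.0129
grip_force: 58.9
```

```bash
python3 - <<'E'
from snap import *
from h import *
s=st();print(s["joint_torque"],s["wrist_torque"])
rel(s["position"],24.2)
d=snap(8,("scene","top"))
sc=d["scene"]
t=np.radians(24.2);Y=np.array([-np.sin(t),np.cos(t)])
g=np.array([.2738,-.3398]); print("bar tip expected px",proj(sc,[*(g-.098*Y),.098]),"pad",proj(sc,[*(g-.08*Y),.098]))
# bright bar blob near
im=sc["image"][190:260,240:330];h=cv2.cvtColor(im,cv2.COLOR_RGB2HSV)
m=((h[...,1]<30)&(h[...,2]>150)).astype(np.uint8)
k,l,q,c=cv2.connectedComponentsWithStats(m)
for i in range(1,k):
    if q[i,4]>15: print(q[i]+[240,190,0,0,0],c[i]+[240,190])
E
```

```text
16.95 [ 0.2743 -0.3401  0.1211] yaw_y 24.14 F [ 1.5739  4.7141 -8.7948] w 0.012911620324885352 58.92959117889404 q [-1.0543 -0.0317  2.1441  0.0022  1.0315 -1.4767]
[ -1.5606 -29.2214 -32.121   -0.8654  -0.8934  -0.086 ] [ 0.7097 -0.3112  0.0344]
shift [0. 0. 0.] turn -0.0011
bar tip expected px (np.float64(312.8155045284508), np.float64(215.64302319022133)) pad (np.float64(303.69264616192214), np.float64(213.55527930343604))
[ 259  191   66   69 1182] [294.1447 226.5525]
[279 190  27  15 114] [291.1579 195.7719]
[325 235   5   5  19] [326.8947 237.    ]
```

Call:
{"op": "jog_arm", "data": {
  "rows": [1, 0, 0, 0.01, 0, 1, 0, 0, 0.02, 0, 1, 0, 0, 0.026, 0, 1, 0, 0, 0.03, 0, 1, 0, 0, 0.032, 0, 1, 0, 0, 0.032, 0]
}}

```text
clock: 17.65
position: [0.2743, -0.3402, 0.0898]
tool_rot: [[-0.409, 0.913, -0.0], [0.913, 0.409, 0.003], [0.003, 0.001, -1.0]]
force: [1.7, 5.9, -6.6]
width: 0.0126
grip_force: 59.6
```

```bash
python3 - <<'E'
from snap import *
s=st();print(s["wrist_torque"])
E
```

```text
17.65 [ 0.2743 -0.3402  0.0898] yaw_y 24.11 F [ 1.6839  5.8576 -6.551 ] w 0.012554405002811981 59.55122888088226 q [-1.0542  0.0258  2.159   0.0019  0.9598 -1.4761]
[ 1.1805 -0.2883  0.0682]
```

Call:
{"op": "jog_arm", "data": {
  "rows": [1, 0, 0, 0.001, 0, 1, 0, 0, 0.002, 0, 1, 0, 0, 0.002, 0]
}}

```text
clock: 17.95
position: [0.2743, -0.3401, 0.0893]
tool_rot: [[-0.409, 0.913, -0.001], [0.913, 0.409, 0.005], [0.005, 0.001, -1.0]]
force: [-2.1, 12.0, 6.4]
width: 0.0127
grip_force: 61.3
```

Call:
{"op": "jog_arm", "data": {
  "rows": [0.6, 0, 0, 0, 0, 0.2, 0, 0, 0, 0, 0.2, 0, 0, 0, 0, 0.2, 0, 0, 0, 0, 0.2, 0, 0, -0.03, 0, 0.2, 0, 0, -0.07, 0, 0.2, 0, 0, -0.1, 0, 0.2, 0, 0, -0.11, 0]
}}

```text
clock: 18.75
position: [0.2755, -0.3442, 0.2021]
tool_rot: [[-0.409, 0.912, 0.004], [0.912, 0.409, -0.008], [-0.009, 0.001, -1.0]]
force: [-0.3, -0.6, -0.6]
width: 0.0341
grip_force: 0.0
```

Call:
{"op": "jog_arm", "data": {
  "rows": [0.2, 0, -0.04, 0, 0, 0.2, 0, -0.08, 0, 0, 0.2, 0, -0.08, 0, 0, 0.2, 0, -0.08, 0, 0]
}}

```text
clock: 19.15
position: [0.2005, -0.374, 0.197]
tool_rot: [[-0.407, 0.913, 0.0], [0.913, 0.407, 0.001], [0.001, 0.001, -1.0]]
force: [0.2, -0.2, 0.2]
width: 0.0341
grip_force: 0.0
```

```bash
python3 - <<'E'
from snap import *
from h import *
s=st();d=snap(9)
w=d["wrist"];sc=d["scene"];t=np.radians(24.2);Y=np.array([-np.sin(t),np.cos(t)]);X=np.array([Y[1],-Y[0]])
g=np.array([.2738,-.3398]);C=g-.08*Y
print("scene exp: tip",proj(sc,[*(g-.098*Y),.066])," grip",proj(sc,[*g,.082]))
h=cv2.cvtColor(sc["image"],cv2.COLOR_RGB2HSV)
m=(sc["image"].max(2)<65).astype(np.uint8)
k,l,q,c=cv2.connectedComponentsWithStats(m)
for i in range(1,k):
    if q[i,4]>15 and 250<c[i][0]<330 and 180<c[i][1]<270: print("dark",q[i],c[i].round(1))
m=((h[...,0]>18)&(h[...,0]<32)&(h[...,1]>150)&(h[...,2]>150)).astype(np.uint8)
k,l,q,c=cv2.connectedComponentsWithStats(m)
for i in range(1,k):
    if 4<=q[i,4]<100 and 250<c[i][0]<350 and 180<c[i][1]<290: print("dot",c[i].round(1),onz(sc,*c[i],.058))
b=cv2.imread("pics/scene0.png")
d0=pickle.load(open("d0.pkl","rb"))["scene"]
print("start grip exp",proj(d0,[*g,.076]))
m=(d0["image"].max(2)<65).astype(np.uint8);k,l,q,c=cv2.connectedComponentsWithStats(m)
for i in range(1,k):
    if q[i,4]>15 and 250<c[i][0]<330 and 180<c[i][1]<270: print("dark0",q[i],c[i].round(1))
E
```

```text
19.15 [ 0.2005 -0.374   0.197 ] yaw_y 24.02 F [ 0.1844 -0.2329  0.1866] w 0.03411532360674515 0.0 q [-1.2448 -0.1761  2.1139  0.0005  1.205  -1.6642]
scene exp: tip (np.float64(313.19667852831344), np.float64(229.2671817201493))  grip (np.float64(265.2584760014566), np.float64(211.37037610038925))
dark [256 207   5  10  22] [257.5 211.1]
dark [260 210  18  10  36] [270.  216.4]
dot [314.2 213.6] [ 0.3557 -0.3884  0.058 ]
dot [291.  248.2] [ 0.2554 -0.4323  0.058 ]
dot [343.9 282.8] [ 0.2601 -0.5577  0.058 ]
start grip exp (np.float64(265.52102282651873), np.float64(213.87256442181024))
```

```bash
python3 -c "
from cell import r
print(r.hand_in())"
```

```text
the job is handed in; nothing more can be done
None
```

The long cylinder is seated in the V rests with the bar square across its barrel and let down on it, handed in at about 19 s; the closing position was confirmed by force and position readings, since I had no pictures left to look at it.

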